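Uncouple filled fragrance cartridges and restock the lane first-in-first-out

ROBOT

A 6-joint arm with a two-finger parallel gripper is mounted at the origin on the work surface. World frame = base frame: x ahead of the robot, y to its left, z up, the work surface at z = 0. Lengths are in m, angles in degrees, forces in N, time in s.
With the tool pointing down it reaches from about 0.325 to 0.9 m from the base axis. Payload 6.1 kg.
Tool frame: the origin (TCP) lies at the very end of the fingers, on their centre line; the grasp point (between the pads) lies 19 mm behind it; z points along the fingers, y is the line along which they close (so a half turn about z gives the same grasp; the last joint's range is limited). The gripper opens to 85 mm and grips with 20 to 120 N. Pads are 22 mm wide; open, the fingers measure 114 mm over their backs; the gripper's body (76 mm by 85 mm) begins 54 mm behind the grasp point. The pads swing forward as they close: fully open they stand 13 mm farther back than shut.
Start: joints at [-80.678, 12.628, 87.462, -0, 79.91, -7.225], TCP at [0.178, -0.599, 0.231] pointing down, gripper open.
Joint ranges: [-170.65, 170.65], [-52.31, 119.04], [5.05, 147.46], [-71.25, 251.25], [11.57, 151.72], [-153.62, 153.62]. Speed limits (degrees/s): [147.25, 147.25, 172.46, 180, 180, 180].

INTERFACE

Orientations are given as [roll, pitch, yaw] about the fixed x, y, z axes, in that order (R = Rz(yaw) Ry(pitch) Rx(roll)).
In Python, from rig import r gives the robot as it stands.
- The arm moves only by the tool step_arm, never from a script. Its argument "commands" is a list that holds one entry, the list of rows, each a list of 4 numbers: the shift along the tool's x, y, z each as a share of 0.15 m, from -1 to 1, then the turn about the tool's z as a share of 0.5 rad, from -1 to 1. In form: [[[dx, dy, dz, twist], ...]]. A call has exactly 5 rows; each row is the pose to reach, as a shift and turn from the pose commanded when the call began, along the tool's axes at that moment; what a row does not reach only later rows make up. A row lasts 1/8 s, in which the tool goes at most 62.5 mm and 10.7 degrees, less where a joint would pass 70% of its speed; a pose out of reach is approached as far as the arm can. A call with a number of a shift or a turn outside -1 to 1 is refused whole. A call with a gripper value outside its range is refused whole. "hand" is the closure in counts, from 0 (fully open) to 255 (shut), set as the call begins (left out, the last holds). The fingers move at their own pace and stop on an object; "newtons" is the grip in N (left out, the last holds). Time passes only in rows, so rows that repeat a pose let the fingers close, or fill a call up. It gives the time, the measured TCP pose, the force, the opening and the grip force at its end, in the units of the state.
- r.get_obs(): the state, without advancing time (a new reading comes with each control period).
- r.grab_frame(name): name is "side" or "top" or "wrist"; returns (picture, depth): 384x512x3 uint8, red, green, blue; 384x512 float32, m along the optical axis (not along the pixel's ray), 0 where there is no reading.
- r.camera_info(name): a dict with "intrinsics" (3x3 intrinsics, pixels), "view" (4x4, takes a point from world to camera coordinates); the wrist camera has in their place "hand_eye" (4x4, takes a point from camera to tool coordinates, whose origin is the TCP and whose axes are the flange's). Camera axes: x right, y down, z forward; pixel columns grow to the right and rows downward; lengths in m; the calibration is good to about 2 mm. A picture is of the moment at which its call begins: read the wrist's pose just before it. camera_info takes no time and is no camera call.
- r.job_done(): hands the job in; it is judged then, once.
The state is a dict: "time": time; "q": joint angles; "joint_velocities": joint speeds; "joint_torque": joint torques, N m; "tcp_pos": TCP position; "tcp_rot": TCP orientation; "contact_force": force on the tool from outside, world axes, zero at the start; "ft_torque": the same for the moment, N m; "gripper_width": finger opening in m; "grasp_force": force on a finger pad.
Only numpy, scipy, OpenCV 4.12 (cv2) and the standard library are available. Lean on these libraries where they do the work, as an engineer would, in place of code of your own. Each camera call takes 0.05 s, during which the arm holds its last target. There are 200 camera calls.

TASK

The new fragrance cartridges on the filling dock are full: take each off its quick coupling by pulling back the sprung sleeve until the nipple pops free, then drawing the cartridge out so that the sleeve snaps forward, and stock them in the orange-tagged rack lane. First in, first out: before any new cartridge goes into the lane, bring the old stock there fully forward against the front stop, then load the new ones behind it, lying the same way as the old, and leave the row closed up. The cartridges are glass: grip them gently, and leave everything else where it is.

Things in the scene. Friction and masses are not known exactly. Their poses are not given: they have to be found in the camera images.
- dock: Fixed filling dock: manifold bar with 3 quick couplings (mouths at x -105, 0, +105 mm, y 0), axes along y, 60 mm above the table. Origin on the table under the middle mouth; x along the row, z up, +y level: the way cartridges are drawn out. Cradles before the mouths: 34 mm wide, top at 39 mm, y 15 to 105 mm; cartridges rest on them. Bar: y < -63 mm, top 86 mm. Grey pump: y < -200 mm, top 150 mm
- sleeve1 (a joint): Sleeve 1 of coupling 1. 0 = forward (home), 0.009 m = fully back (towards dock -y). Spring: 3 N at home, 7.5 N back. Once 8 mm back it unlocks and a valve spring pushes the cartridge out 9 mm (+y). The balls then ride on the nipple and keep the let-go sleeve about 7 mm back, until the nipple is drawn out: it snaps to 0. Sleeve forward: nipple locked. A freed cartridge pushed back in locks again
- sleeve1_mid (a point): Centre of sprung steel sleeve 1 (moves with it): knurled, 34 mm dia, 30 mm long along dock y, 60 mm above the table; when home it is 19 mm behind the mouth (dock y -19 mm). Can be pinched from above, fingers closing along dock x
- sleeve2 (a joint): Sleeve 2 of coupling 2. 0 = forward (home), 0.009 m = fully back (towards dock -y). Spring: 3 N at home, 7.5 N back. Once 8 mm back it unlocks and a valve spring pushes the cartridge out 9 mm (+y). The balls then ride on the nipple and keep the let-go sleeve about 7 mm back, until the nipple is drawn out: it snaps to 0. Sleeve forward: nipple locked. A freed cartridge pushed back in locks again
- sleeve2_mid (a point): Centre of sprung steel sleeve 2 (moves with it): knurled, 34 mm dia, 30 mm long along dock y, 60 mm above the table; when home it is 19 mm behind the mouth (dock y -19 mm). Can be pinched from above, fingers closing along dock x
- sleeve3 (a joint): Sleeve 3 of coupling 3. 0 = forward (home), 0.009 m = fully back (towards dock -y). Spring: 3 N at home, 7.5 N back. Once 8 mm back it unlocks and a valve spring pushes the cartridge out 9 mm (+y). The balls then ride on the nipple and keep the let-go sleeve about 7 mm back, until the nipple is drawn out: it snaps to 0. Sleeve forward: nipple locked. A freed cartridge pushed back in locks again
- sleeve3_mid (a point): Centre of sprung steel sleeve 3 (moves with it): knurled, 34 mm dia, 30 mm long along dock y, 60 mm above the table; when home it is 19 mm behind the mouth (dock y -19 mm). Can be pinched from above, fingers closing along dock x
- rack: Fixed rack. Origin: table level, inner face of the front stop, middle of the orange-tag lane; x to the lane's rear, y across towards the blue-tag lane (middle y 116 mm). Lane floor 12 mm high, 285 mm long, dividers at y -54 and +54 mm, tops 28 mm; stop 30 mm; rear open. Stock lies across, nipples to -y (dock side), origins at y about 18 mm; x 21 mm = front one touching the stop, then 42 mm each
- new1: New cartridge, green band, on coupling 1 at the start; may be absent. Amber glass, body 42 x 42 x 64 mm, then cap (30 mm dia, 12 mm) and brass nipple (16 mm dia, 24 mm), 0.18 kg, lying. Origin: centre of the square body; nipple tip 68 mm off towards its -y, flat end 32 mm towards +y. Cracks if squeezed over 50 N per finger. Origin in dock y: locked 47 mm, popped out 56 mm, nipple clear from 70 mm
- new2: New cartridge, green band, on coupling 2 at the start; may be absent. Amber glass, body 42 x 42 x 64 mm, then cap (30 mm dia, 12 mm) and brass nipple (16 mm dia, 24 mm), 0.18 kg, lying. Origin: centre of the square body; nipple tip 68 mm off towards its -y, flat end 32 mm towards +y. Cracks if squeezed over 50 N per finger. Origin in dock y: locked 47 mm, popped out 56 mm, nipple clear from 70 mm
- new3: New cartridge, green band, on coupling 3 at the start; may be absent. Amber glass, body 42 x 42 x 64 mm, then cap (30 mm dia, 12 mm) and brass nipple (16 mm dia, 24 mm), 0.18 kg, lying. Origin: centre of the square body; nipple tip 68 mm off towards its -y, flat end 32 mm towards +y. Cracks if squeezed over 50 N per finger. Origin in dock y: locked 47 mm, popped out 56 mm, nipple clear from 70 mm
- old1: Old cartridge, orange band, the front one in the orange lane. Amber glass, body 42 x 42 x 64 mm, then cap (30 mm dia, 12 mm) and brass nipple (16 mm dia, 24 mm), 0.18 kg, lying. Origin: centre of the square body; nipple tip 68 mm off towards its -y, flat end 32 mm towards +y. Cracks if squeezed over 50 N per finger
- old2: Old cartridge, orange band, behind old1 in the orange lane; may be absent. Amber glass, body 42 x 42 x 64 mm, then cap (30 mm dia, 12 mm) and brass nipple (16 mm dia, 24 mm), 0.18 kg, lying. Origin: centre of the square body; nipple tip 68 mm off towards its -y, flat end 32 mm towards +y. Cracks if squeezed over 50 N per finger
- other1: Blue cartridge of another scent (42 x 42 x 100 mm) in the blue-tag lane; leave alone. Origin at the centre of its glass body
- other2: Blue cartridge of another scent (42 x 42 x 100 mm) in the blue-tag lane; leave alone. Origin at the centre of its glass body
- cup: Clear plastic cup, 84 mm dia, 105 mm tall; leave alone. Origin at its underside
- oil: Amber bottle, 48 mm dia, 105 mm tall; leave alone. Origin at its underside
- scent: Pale yellow bottle with white cap, 48 mm dia, 110 mm tall; leave alone. Origin at its underside
- jar: Dark glass candle jar, 72 mm dia, 75 mm tall; leave alone. Origin at its underside
- tin: Round copper tin, 54 mm dia, 30 mm tall; leave alone. Origin at its underside
- wax: Cream block of wax, 60 x 45 x 22 mm; leave alone. Origin at its underside
- spoon: Wooden spatula lying on the table; leave alone. Origin at its underside
There are look-alikes about, which are no part of the job. What is shaped like the old2 but turquoise is not meant.

How it is judged (in metres and radians):
On the way:
1. the old stock lies forward against the front stop, in its order, with no new cartridge in the lane yet (x of old1 in the frame of rack between 0.012 and 0.031 m and x of old2 in the frame of rack between 0.05 and 0.077 m and y of each of new1, new2, new3 in the frame of rack below -0.07 m), for 0.2 s.
At the end, for the whole second after the job is handed in: All cartridges lie flat and still across the orange lane, nipples to the dock side; old1 within 10 mm of the stop, old2 next (centre under 77 mm from the stop), the new behind, each centre within 55 mm of a neighbour and 219 mm of the stop; sleeves forward within 2 mm (x of old1 in the frame of rack between 0.012 and 0.031 m and x of old2 in the frame of rack between 0.05 and 0.077 m and z of new1 in the frame of rack between 0.025 and 0.042 m and y of new1 in the frame of rack between 0.002 and 0.042 m and angle between the y axis of each of new1, new2, new3, old1, old2 and the y axis of rack, either way round below 0.2 rad and linear speed of each of new1, new2, new3, old1, old2 below 0.02 m/s and (horizontal distance between new1 and new2 below 0.055 m or horizontal distance between new1 and new3 below 0.055 m or horizontal distance between new1 and old1 below 0.055 m or horizontal distance between new1 and old2 below 0.055 m) and x of new1 in the frame of rack between 0.05 and 0.219 m and z of new2 in the frame of rack between 0.025 and 0.042 m and y of new2 in the frame of rack between 0.002 and 0.042 m and (horizontal distance between new2 and new1 below 0.055 m or horizontal distance between new2 and new3 below 0.055 m or horizontal distance between new2 and old1 below 0.055 m or horizontal distance between new2 and old2 below 0.055 m) and x of new2 in the frame of rack between 0.05 and 0.219 m and z of new3 in the frame of rack between 0.025 and 0.042 m and y of new3 in the frame of rack between 0.002 and 0.042 m and (horizontal distance between new3 and new1 below 0.055 m or horizontal distance between new3 and new2 below 0.055 m or horizontal distance between new3 and old1 below 0.055 m or horizontal distance between new3 and old2 below 0.055 m) and x of new3 in the frame of rack between 0.05 and 0.219 m and z of old1 in the frame of rack between 0.025 and 0.042 m and y of old1 in the frame of rack between 0.002 and 0.042 m and z of old2 in the frame of rack between 0.025 and 0.042 m and y of old2 in the frame of rack between 0.002 and 0.042 m and value of joint each of sleeve1, sleeve2, sleeve3 below 0.002 m); the robot touches nothing.
It fails at once if a glass cartridge is squeezed by the fingers with more than 100 N in all (contact force between the fingers and new1 above 100 N or contact force between the fingers and new2 above 100 N or contact force between the fingers and new3 above 100 N or contact force between the fingers and old1 above 100 N or contact force between the fingers and old2 above 100 N).
It fails at once if the other stock or the things on the table are moved by more than 30 mm (distance of any of other1, other2, cup, oil, scent, jar, tin, wax, spoon from where it was at the start of the episode above 0.03 m).
Of new1, new2, new3, old2 only 3 to 4 are there at a start; the rules pass over those that are not, and their reading is None.
At some moment in a run one of old1, old2 may be knocked a few centimetres aside while the robot is not near it.
Once in a run the grip may slacken for a moment while it holds something.
It also fails if it takes over 210 s, if anything falls off the work surface, if the arm or the gripper's body presses on something with over 40 N, if the wrist force passes 120 N, or if a joint passes its speed limit or range.

## Working session

There is one attempt and no reset: what is moved stays moved. The work goes in short steps, Python scripts to look and compute and a tool call to move; the robot and the scene stay as the last step left them, time stands still between calls to the robot, and variables do not carry over. Pictures are saved under pics/ and viewed, at most 14 in all, crops included, and the job is handed in when it is done.

Besides the shell and the picture viewer there is one more tool, called after "Emit:" by a JSON object that holds its "method" and its "body". step_arm: Moves the arm, as the interface text tells. Its arguments: {"type":"object","properties":{"commands":{"type":"array"},"hand":{"type":"number"},"newtons":{"type":"number"}},"required":["commands"]}

```bash
mkdir -p pics; ls
python3 - <<'E'
from rig import r
import cv2
o=r.get_obs();print(o)
for n in("top","side"):
    p,d=r.grab_frame(n);cv2.imwrite(f"pics/{n}0.png",p[:,:,::-1]);import numpy as np;np.savez(f"{n}0.npz",p=p,d=d)
    print(n,r.camera_info(n))
print(r.camera_info("wrist"))
E
```

```text
pics
{'time': 0.0, 'q': array([-8.06778698e+01,  1.26751060e+01,  8.75255518e+01, -1.27861294e-03,
        7.99090207e+01, -7.22372972e+00]), 'joint_velocities': array([-0.04743206,  0.08042869,  0.09483583, -0.01770525, -0.00600955,
       -0.05352096]), 'joint_torque': array([-5.32048180e-04, -4.96898317e+01, -3.89396095e+01, -1.58389144e-04,
        1.10989067e-02, -1.68302002e-06]), 'tcp_pos': array([ 0.17789437, -0.59852644,  0.23020266]), 'tcp_rot': array([-1.79891034e+02, -1.25430114e-02,  1.65460732e+01]), 'contact_force': array([-0.35997935,  0.07861111, -0.30526768]), 'ft_torque': array([-0.0222868 , -0.02422799, -0.00550215]), 'grasp_force': 0.0, 'gripper_width': 0.0855213696118845}
top {'intrinsics': array([[410.69097687,   0.        , 257.20680763],
       [  0.        , 410.69097687, 196.49504519],
       [  0.        ,   0.        ,   1.        ]]), 'view': array([[ 0.019272  , -0.99980365,  0.00460907,  0.12259598],
       [-0.99597696, -0.01960134, -0.08743955,  0.54728408],
       [ 0.08751273, -0.00290539, -0.99615916,  1.18737112],
       [ 0.        ,  0.        
[... 283 characters left out ...]
-0.15069388,  0.60444136, -0.78226721,  0.05410554],
       [ 0.15732544, -0.76655576, -0.62260821,  1.02104361],
       [ 0.        ,  0.        ,  0.        ,  1.        ]])}
{'intrinsics': array([[316.12945708,   0.        , 255.55329838],
       [  0.        , 316.12945708, 193.86755001],
       [  0.        ,   0.        ,   1.        ]]), 'hand_eye': array([[-8.88753614e-04, -9.51655927e-01, -3.07164789e-01,
         7.76167102e-02],
       [ 9.99999247e-01, -5.85857762e-04, -1.07830698e-03,
         1.61082929e-04],
       [ 8.46222348e-04, -3.07165516e-01,  9.51655731e-01,
        -1.43479112e-01],
       [ 0.00000000e+00,  0.00000000e+00,  0.00000000e+00,
         1.00000000e+00]])}
```

View pics/top0.png

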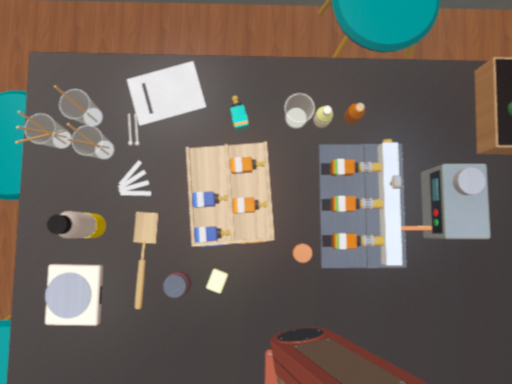

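View pics/side0.png

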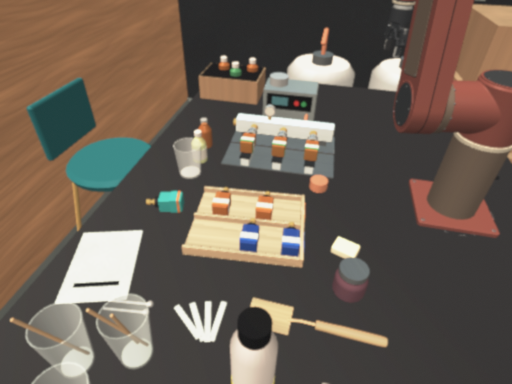

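The top view shows the rack at about (230,195). The orange lane is on its right, with two orange-band cartridges at (243,165) and (244,205). The dock is at about (360,205) with three cartridges at rows 167, 203 and 241. The turquoise look-alike at (238,113) lies off the rack. I'll enlarge that area to confirm and measure it.

```bash
cat > h.py <<'E'
from rig import r
import numpy as np, cv2
def cloud(n,p=None,d=None,obs=None):
    """world xyz image for a camera"""
    if d is None:
        obs=r.get_obs(); p,d=r.grab_frame(n)
    c=r.camera_info(n);K=c["intrinsics"]
    v,u=np.mgrid[:384,:512]
    P=np.stack([(u-K[0,2])/K[0,0]*d,(v-K[1,2])/K[1,1]*d,d],-1)
    if n=="wrist":
        from scipy.spatial.transform import Rotation as R
        T=c["hand_eye"];P=P@T[:3,:3].T+T[:3,3]
        return p,P@R.from_euler("xyz",obs["tcp_rot"],degrees=True).as_matrix().T+obs["tcp_pos"],d
    V=c["view"];return p,(P-V[:3,3])@V[:3,:3],d
E
python3 - <<'E'
from h import *
z=np.load("top0.npz");p,W,d=cloud("top",z["p"],z["d"])
c=p[100:280,180:412];cv2.imwrite("pics/c0.png",cv2.resize(c[:,:,::-1],None,fx=3.4,fy=3.4,interpolation=cv2.INTER_CUBIC))
for u,v in [(240,165),(240,205),(200,199),(345,167),(345,203),(345,241),(393,170),(393,240),(300,120),(250,185),(250,145),(190,150),(190,240),(270,240),(270,150)]:print(u,v,W[v,u].round(3))
H=W[...,2]
for nm,lo,hi,b in (("oldbodies",.045,.065,(215,100,285,270)),("dockbody",.072,.092,(318,100,372,270)),("bar",.08,.095,(375,130,412,270))):
    u0,v0,u1,v1=b;m=np.zeros(H.shape,np.uint8);m[v0:v1,u0:u1]=((H>lo)&(H<hi))[v0:v1,u0:u1]
    n,l,s,ct=cv2.connectedComponentsWithStats(m)
    for i in range(1,n):
        if s[i,4]>60:
            q=W[l==i];rc=cv2.minAreaRect((q[:,:2]*1000).astype(np.float32));print(nm,s[i],q[:,2].mean().round(3),rc)
E
```

```text
240 165 [0.633 0.185 0.052]
240 205 [0.517 0.182 0.054]
200 199 [0.531 0.297 0.058]
345 167 [ 0.628 -0.113  0.082]
345 203 [ 0.526 -0.113  0.083]
345 241 [ 0.42  -0.114  0.079]
393 170 [ 0.622 -0.247  0.086]
393 240 [ 0.426 -0.245  0.088]
300 120 [0.783 0.007 0.006]
250 185 [0.58  0.155 0.011]
250 145 [0.701 0.158 0.014]
190 150 [0.682 0.338 0.01 ]
190 240 [0.413 0.33  0.004]
270 240 [0.418 0.094 0.032]
270 150 [0.689 0.097 0.001]
oldbodies [230 157  27  16 356] 0.054 ((636.4971313476562, 175.9212188720703), (43.47860336303711, 75.325927734375), 6.420296669006348)
oldbodies [233 197  26  16 342] 0.055 ((518.1945190429688, 166.61134338378906), (42.479461669921875, 73.32498168945312), 4.6969170570373535)
dockbody [350 104  15  14  96] 0.079 ((794.3873901367188, -147.2947998046875), (37.549381256103516, 35.93613052368164), 33.422210693359375)
dockbody [318 106  15  15 116] 0.08 ((784.6082153320312, -57.2005729675293), (40.41558837890625, 40.89827346801758), 89.85215759277344)
dockbody [332 159  27  16 372] 0.081 ((631.0628051757812, -114.22525787353516), (42.85984420776367, 75.523811340
[... 170 characters left out ...]
dockbody [333 196  27  15 365] 0.082 ((526.3978271484375, -117.070068359375), (39.990020751953125, 74.52194213867188), 1.3157541751861572)
dockbody [361 199  11  10  80] 0.076 ((526.7781982421875, -174.14402770996094), (25.50847625732422, 28.857717514038086), 0.41781988739967346)
dockbody [334 234  27  15 371] 0.082 ((420.25604248046875, -120.14352416992188), (38.94648361206055, 75.08422088623047), 1.0875669717788696)
dockbody [362 236  10  10  68] 0.076 ((421.51605224609375, -175.3710479736328), (25.507423400878906, 24.881898880004883), 82.22545623779297)
bar [ 382  143   21  123 1854] 0.087 ((528.49169921875, -244.11109924316406), (343.4787292480469, 46.65796661376953), 1.4836459159851074)
```

View pics/c0.png

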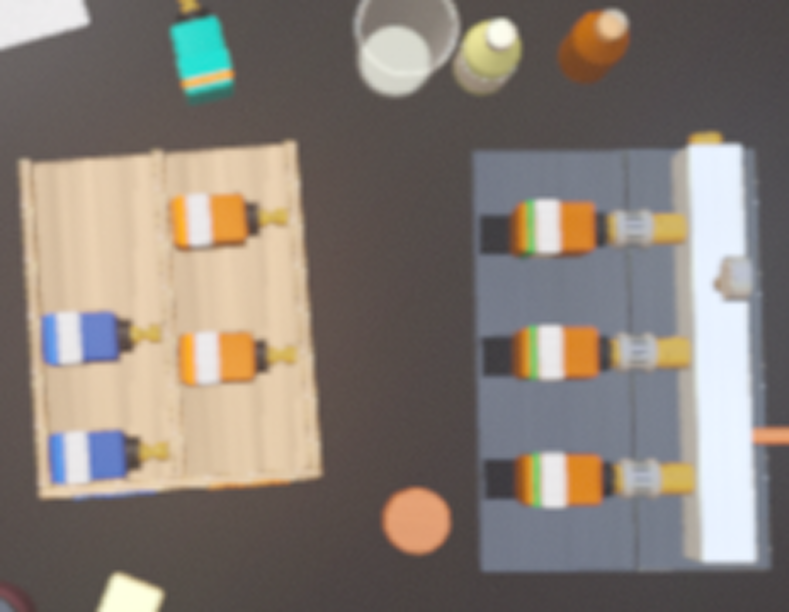

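The crop confirms the layout:
- **Lane:** the orange tag is under the right lane at crop (250,485). It holds two orange-band amber cartridges at (212,220) and (220,357).
- **Dock:** there are three green-band cartridges.
- **Look-alike:** the turquoise one at (203,55) lies on the table and isn't part of the job.

All five cartridges are present. Next I'll plan the approach to behind old2.

```bash
cat > plan.py <<'E'
import numpy as np, sys
from h import r
def plan(targets,start=None):
    """targets: (x,y,z,yaw) ; prints one end row per call"""
    o=r.get_obs()
    if start is None: start=[*o["tcp_pos"],o["tcp_rot"][2]]
    s=np.array(start,float)
    for t in targets:
        t=np.array(t,float);n=1
        while True:
            rows=[];c=s.copy();ok=True
            for i in range(n):
                e=s+(t-s)*(i+1)/n;a=np.radians(c[3]);d=e-c
                row=np.array([d[0]*np.cos(a)+d[1]*np.sin(a),d[0]*np.sin(a)-d[1]*np.cos(a),-d[2],0])/.15
                row[3]=-np.radians(d[3])/.5;ok&=abs(row).max()<=1;rows.append(row.round(3).tolist());c=e
            if ok:break
            n+=1
        print(t.tolist(),*rows,sep="\n  ");s=t
def off(p,yaw,dx,dy):
    a=np.radians(yaw);return [p[0]+dx*np.cos(a)-dy*np.sin(a),p[1]+dx*np.sin(a)+dy*np.cos(a)]
E
python3 - <<'E'
from plan import *
from h import *
z=np.load("top0.npz");c=r.camera_info("top");K=c["intrinsics"];V=c["view"]
def at(u,v,zz):
    d=V[:3,:3].T@np.linalg.inv(K)@[u,v,1];o=-V[:3,:3].T@V[:3,3];return (o+d*(zz-o[2])/d[2]).round(4)
q=[at(180+u/3.4,100+v/3.4,.028) for u,v in[(295,142),(320,472),(40,492),(22,160)]];print(q)
print(np.degrees(np.arctan2(*(q[0]-q[1])[1::-1])),np.degrees(np.arctan2(*(q[3]-q[2])[1::-1])))
plan([(.70,.18,.23,94.5),(.70,.18,.03,94.5),])
E
```

```text
[array([0.7083, 0.108 , 0.028 ]), array([0.4217, 0.0816, 0.028 ]), array([0.4   , 0.3207, 0.028 ]), array([0.6875, 0.3459, 0.028 ])]
5.26291706704642 5.009297159076674
[0.7, 0.18, 0.23, 94.5]
  [0.688, -0.569, 0.0, -0.389]
  [0.785, -0.426, 0.0, -0.389]
  [0.852, -0.266, 0.0, -0.389]
  [0.888, -0.096, 0.0, -0.389]
  [0.889, 0.077, 0.0, -0.389]
  [0.858, 0.247, 0.0, -0.389]
  [0.794, 0.408, 0.0, -0.389]
[0.7, 0.18, 0.03, 94.5]
  [0.0, 0.0, 0.667, -0.0]
  [0.0, 0.0, 0.667, -0.0]
```

Emit:
{"method": "step_arm", "body": {"commands": [[[0.688,-0.569,0,-0.39],[0.688,-0.569,0,-0.39],[0.688,-0.569,0,-0.39],[0.688,-0.569,0,-0.39],[0.688,-0.569,0,-0.39]]], "hand": 255, "newtons": 30}}

```text
time: 0.72
tcp_pos: [0.252, -0.4889, 0.2313]
tcp_rot: [180.0, 0.0, 27.7]
contact_force: [0.9, -1.0, 0.1]
gripper_width: 0.0006
grasp_force: 0.0
```

Emit:
{"method": "step_arm", "body": {"commands": [[[0.785,-0.426,0,-0.39],[0.785,-0.426,0,-0.39],[0.785,-0.426,0,-0.39],[0.785,-0.426,0,-0.39],[0.785,-0.426,0,-0.39]]]}}

```text
time: 1.35
tcp_pos: [0.3263, -0.3781, 0.2313]
tcp_rot: [180.0, 0.0, 38.8]
contact_force: [-0.1, -0.3, 0.6]
gripper_width: -0.0004
grasp_force: 0.0
```

Emit:
{"method": "step_arm", "body": {"commands": [[[0.852,-0.266,0,-0.39],[0.852,-0.266,0,-0.39],[0.852,-0.266,0,-0.39],[0.852,-0.266,0,-0.39],[0.852,-0.266,0,-0.39]]]}}

```text
time: 1.98
tcp_pos: [0.4008, -0.2668, 0.2312]
tcp_rot: [-180.0, 0.0, 49.9]
contact_force: [0.3, 0.1, 0.1]
gripper_width: 0.0004
grasp_force: 0.0
```

Emit:
{"method": "step_arm", "body": {"commands": [[[0.888,-0.096,0,-0.39],[0.888,-0.096,0,-0.39],[0.888,-0.096,0,-0.39],[0.888,-0.096,0,-0.39],[0.888,-0.096,0,-0.39]]]}}

```text
time: 2.6
tcp_pos: [0.4753, -0.1556, 0.2312]
tcp_rot: [-180.0, 0.0, 61.1]
contact_force: [0.5, 0.0, 0.7]
gripper_width: -0.0001
grasp_force: 0.0
```

Emit:
{"method": "step_arm", "body": {"commands": [[[0.889,0.077,0,-0.39],[0.889,0.077,0,-0.39],[0.889,0.077,0,-0.39],[0.889,0.077,0,-0.39],[0.889,0.077,0,-0.39]]]}}

```text
time: 3.22
tcp_pos: [0.5497, -0.0443, 0.2312]
tcp_rot: [-180.0, 0.0, 72.3]
contact_force: [-0.0, -0.6, -0.6]
gripper_width: -0.0001
grasp_force: 0.0
```

Emit:
{"method": "step_arm", "body": {"commands": [[[0.858,0.247,0,-0.39],[0.858,0.247,0,-0.39],[0.858,0.247,0,-0.39],[0.858,0.247,0,-0.39],[0.858,0.247,0,-0.39]]]}}

```text
time: 3.85
tcp_pos: [0.624, 0.0671, 0.2314]
tcp_rot: [-180.0, 0.0, 83.5]
contact_force: [0.5, -1.2, 0.1]
gripper_width: -0.0001
grasp_force: 0.0
```

Emit:
{"method": "step_arm", "body": {"commands": [[[0.794,0.408,0,-0.39],[0.794,0.408,0,-0.39],[0.794,0.408,0,-0.39],[0.794,0.408,0,-0.39],[0.794,0.408,0,-0.39]]]}}

```text
time: 4.47
tcp_pos: [0.6983, 0.1784, 0.2318]
tcp_rot: [180.0, 0.0, 94.6]
contact_force: [-0.4, -0.7, 0.0]
gripper_width: 0.0003
grasp_force: 0.0
```

Run:
```python
from h import *
p,W,d=cloud("wrist");o=r.get_obs();print(o["tcp_pos"],o["tcp_rot"],o["q"])
cv2.imwrite("pics/w1.png",p[:,:,::-1])
H=W[...,2]
m=((H>.046)&(H<.062)).astype(np.uint8);n,l,s,_=cv2.connectedComponentsWithStats(m)
for i in range(1,n):
    if s[i,4]>300:q=W[l==i];print(s[i],cv2.minAreaRect((q[:,:2]*1000).astype(np.float32)))
m=((H>.024)&(H<.034)).astype(np.uint8);n,l,s,_=cv2.connectedComponentsWithStats(m)
for i in range(1,n):
    if s[i,4]>300:q=W[l==i];print("div",s[i],cv2.minAreaRect((q[:,:2]*1000).astype(np.float32)))
```

```text
[0.69835557 0.17853994 0.23198861] [1.79978665e+02 2.18506406e-02 9.46407166e+01] [ 8.09153926e+00  2.57153545e+01  7.09957451e+01 -2.32555347e-02
  8.32689194e+01  3.45354034e+00]
[  56    0   61   89 3903] ((531.5175170898438, 285.19268798828125), (44.397377014160156, 75.26641082763672), 4.927079677581787)
[  0  14  14  77 525] ((450.4445495605469, 271.2837219238281), (68.38383483886719, 12.541889190673828), 81.01790618896484)
[  54  129   54   71 2823] ((515.7442626953125, 168.19361877441406), (44.68643569946289, 75.92742156982422), 3.7009549140930176)
[ 172  129   46   71 2663] ((634.1847534179688, 177.71392822265625), (43.27284240722656, 76.1589584350586), 5.883157253265381)
[295 274  55  17 330] ((785.7579956054688, 50.736366271972656), (62.31263732910156, 18.078914642333984), 5.814909934997559)
[  1 347  43  18 417] ((422.4548645019531, -82.72981262207031), (17.440412521362305, 44.43157958984375), 67.54544830322266)
div [101   0 155   4 303] ((609.6549072265625, 334.40435791015625), (148.0318603515625, 1.5335596799850464), 4.997275352478027)
div [  5   7  24  84 522] ((449.4208984375, 277.2311706542969), (9.60615348815918, 76.26131439208984), 2.417590618133545)
div [   0  115  260   11 2045] ((557.6468505859375, 217.151123046875), (279.0176696777344, 8.146766662597656), 5.329686641693115)
div [   0  132  261   94 2580] ((556.7178344726562, 150.7534637451172), (293.7938537597656, 108.29244995117188), 5.116449356079102)
div [  0 263  20  39 563] ((396.4928894042969, 0.42914772033691406), (51.699703216552734, 22.79800796508789), 85.58303833007812)
```

View pics/w1.png

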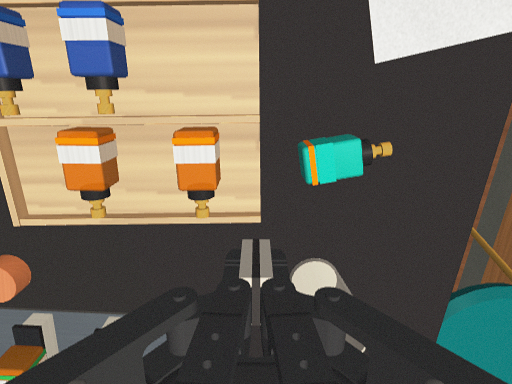

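The wrist view shows old2 at (197,165) and old1 at (90,165), with nipples towards the dock and the rear of the lane clear. The lane yaw is 5.2° and the rack origin is near (0.421, 0.1505).

```bash
cat >> plan.py <<'E'
RO=[.421,.1505]; RY=5.2; DO=[.5276,-.158]; DY=1.5
def rk(x,y,z): return (*off(RO,RY,x,y),z,90+RY)
def dk(x,y,z): return (*off(DO,DY,x,y),z,90+DY)
E
python3 - <<'E'
from plan import *
plan([rk(.282,.014,.23),rk(.282,.014,.027),rk(.20,.014,.027),rk(.115,.014,.027),rk(.102,.014,.027)])
E
```

```text
[0.7005705442869347, 0.19000076919639758, 0.23, 95.2]
  [0.075, 0.021, 0.013, -0.02]
[0.7005705442869347, 0.19000076919639758, 0.027, 95.2]
  [0.0, 0.0, 0.677, -0.0]
  [0.0, 0.0, 0.677, -0.0]
[0.6189080236004252, 0.1825688976201796, 0.027, 95.2]
  [0.0, -0.547, -0.0, -0.0]
[0.5342578497180677, 0.17486512830336828, 0.027, 95.2]
  [-0.0, -0.567, -0.0, -0.0]
[0.52131135253606, 0.17368690476079715, 0.027, 95.2]
  [0.0, -0.087, -0.0, -0.0]
```

Emit:
{"method": "step_arm", "body": {"commands": [[[0.075,0.02,0.7,-0.02],[0.075,0.02,0.7,-0.02],[0.075,0.02,0.7,-0.02],[0.075,0.02,0.7,-0.02],[0.075,0.02,0.7,-0.02]]]}}

```text
time: 5.15
tcp_pos: [0.7028, 0.1917, 0.1303]
tcp_rot: [179.7, -0.0, 95.3]
contact_force: [0.1, -0.2, 0.9]
gripper_width: -0.0001
grasp_force: 0.0
```

Emit:
{"method": "step_arm", "body": {"commands": [[[0,0,0.3,0],[0,0,0.5,0],[0,0,0.665,0],[0,0,0.665,0],[0,0,0.665,0]]]}}

```text
time: 5.78
tcp_pos: [0.702, 0.1921, 0.0285]
tcp_rot: [179.8, -0.0, 95.3]
contact_force: [-0.3, 0.9, 0.3]
gripper_width: -0.0001
grasp_force: 0.0
```

Emit:
{"method": "step_arm", "body": {"commands": [[[0,-0.11,0,0],[0,-0.22,0,0],[0,-0.33,0,0],[0,-0.44,0,0],[0,-0.55,0,0]]]}}

```text
time: 6.4
tcp_pos: [0.6207, 0.1846, 0.0297]
tcp_rot: [179.7, -0.0, 95.3]
contact_force: [1.4, -0.6, 0.2]
gripper_width: -0.0001
grasp_force: 0.7
```

Emit:
{"method": "step_arm", "body": {"commands": [[[0,-0.12,0,0],[0,-0.24,0,0],[0,-0.35,0,0],[0,-0.46,0,0],[0,-0.55,0,0]]]}}

```text
time: 7.02
tcp_pos: [0.539, 0.177, 0.0295]
tcp_rot: [179.6, -0.0, 95.3]
contact_force: [3.8, 1.3, 3.4]
gripper_width: -0.0003
grasp_force: 2.0
```

Emit:
{"method": "step_arm", "body": {"commands": [[[0,-0.02,0,0],[0,-0.04,0,0],[0,-0.06,0,0],[0,-0.08,0,0],[0,-0.08,0,0]]]}}

```text
time: 7.65
tcp_pos: [0.524, 0.1754, 0.0262]
tcp_rot: [-179.9, 0.0, 95.3]
contact_force: [1.7, 1.4, 1.8]
gripper_width: 0.0001
grasp_force: 1.2
```

Emit:
{"method": "step_arm", "body": {"commands": [[[0,-0.01,0,0],[0,-0.02,0,0],[0,-0.03,0,0],[0,-0.03,0,0],[0,-0.03,0,0]]]}}

```text
time: 8.28
tcp_pos: [0.5194, 0.175, 0.0262]
tcp_rot: [-179.9, 0.0, 95.3]
contact_force: [1.3, 0.5, -0.0]
gripper_width: 0.0001
grasp_force: 0.4
```

Emit:
{"method": "step_arm", "body": {"commands": [[[0,-0.01,0,0],[0,-0.02,0,0],[0,-0.02,0,0],[0,-0.02,0,0],[0,-0.02,0,0]]]}}

```text
time: 8.9
tcp_pos: [0.5168, 0.1747, 0.0265]
tcp_rot: [-180.0, 0.0, 95.3]
contact_force: [0.1, 0.2, 0.7]
gripper_width: 0.0
grasp_force: 0.0
```

```bash
cat >> plan.py <<'E'
def meas(lo=.044,hi=.062,box=(.38,.75,.08,.26),cam="top"):
    from h import cloud,np
    import cv2
    p,W,d=cloud(cam);H=W[...,2]
    m=((H>lo)&(H<hi)&(W[...,0]>box[0])&(W[...,0]<box[1])&(W[...,1]>box[2])&(W[...,1]<box[3])).astype(np.uint8)
    n,l,s,_=cv2.connectedComponentsWithStats(m);a=np.radians(RY);Ri=np.array([[np.cos(a),np.sin(a)],[-np.sin(a),np.cos(a)]])
    for i in range(1,n):
        if s[i,4]>100:
            q=W[l==i];xy=(q[:,:2]-RO)@Ri.T*1000
            print(s[i],"rack x",np.percentile(xy[:,0],[1,99]).round(0),"y",np.percentile(xy[:,1],[1,99]).round(0),"z",q[:,2].mean().round(3),[round(k) for k in cv2.minAreaRect(xy.astype(np.float32))[1]])
    return p,W
E
python3 - <<'E'
from plan import *; import cv2
p,W=meas(); cv2.imwrite("pics/t2.png",cv2.resize(p[100:280,170:330,::-1],None,fx=3.3,fy=3.3,interpolation=cv2.INTER_CUBIC))
E
```

```text
[234 212  28  28 513] rack x [ 1. 72.] y [-32.  42.] z 0.054 [78, 75]
```

View pics/t2.png

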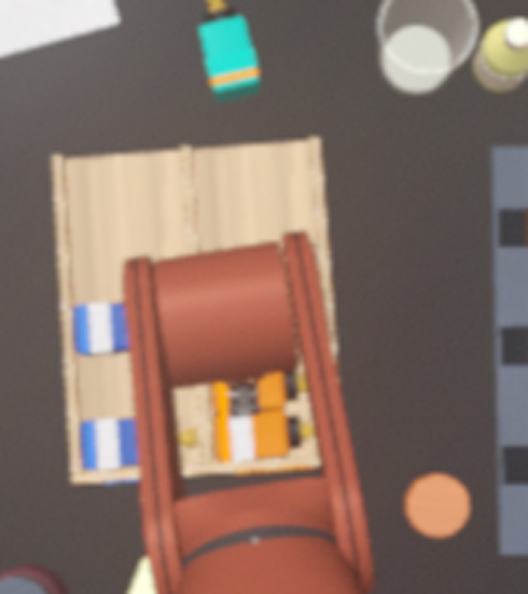

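The crop shows both orange cartridges closed up near the stop, at crop (250,390) and (250,435). I'll push a few more millimetres until I feel the stop.

Emit:
{"method": "step_arm", "body": {"commands": [[[0,-0.01,0,0],[0,-0.02,0,0],[0,-0.03,0,0],[0,-0.03,0,0],[0,-0.03,0,0]]]}}

```text
time: 9.57
tcp_pos: [0.5152, 0.1742, 0.028]
tcp_rot: [179.7, 0.0, 95.3]
contact_force: [6.0, -1.7, -1.0]
gripper_width: 0.0
grasp_force: 3.3
```

Emit:
{"method": "step_arm", "body": {"commands": [[[0,-0.01,0,0],[0,-0.02,0,0],[0,-0.03,0,0],[0,-0.03,0,0],[0,-0.03,0,0]]]}}

```text
time: 10.2
tcp_pos: [0.5147, 0.1742, 0.0301]
tcp_rot: [179.2, -0.0, 95.3]
contact_force: [14.0, -0.5, 1.4]
gripper_width: 0.0
grasp_force: 7.0
```

The contact force rose to 14 N, so the row is against the stop. I'll back off, go above sleeve 1 with the gripper open, and look.

```bash
sed -i 's/RO=\[.421,.1505\]/RO=[.418,.1502]/' plan.py
python3 - <<'E'
from plan import *
o=r.get_obs();a=o["tcp_pos"]
plan([(a[0]+.02,a[1],.16,95.3),dk(-.105,-.0,.16),dk(-.105,-.019,.037)])
E
```

```text
[0.5346928868589623, 0.17415064161799865, 0.16, 95.3]
  [-0.012, 0.133, -0.866, 0.001]
[0.42263598087756643, -0.1607485795723267, 0.16, 91.5]
  [-0.718, -0.317, -0.0, 0.044]
  [-0.725, -0.301, -0.0, 0.044]
  [-0.731, -0.285, -0.0, 0.044]
[0.42313334289541604, -0.17974206874686227, 0.037, 91.5]
  [-0.127, 0.0, 0.82, -0.0]
```

Emit:
{"method": "step_arm", "body": {"commands": [[[0,0.13,-0.1,0],[0,0.13,-0.4,0],[0,0.13,-0.87,0],[0,0.13,-0.87,0],[0,0.13,-0.87,0]]]}}

```text
time: 10.82
tcp_pos: [0.5275, 0.1758, 0.1576]
tcp_rot: [179.9, -0.0, 95.3]
contact_force: [0.6, 0.8, -0.7]
gripper_width: -0.0001
grasp_force: 0.0
```

Emit:
{"method": "step_arm", "body": {"commands": [[[-0.72,-0.32,0,0.04],[-0.72,-0.32,0,0.04],[-0.72,-0.32,0,0.04],[-0.72,-0.32,0,0.04],[-0.72,-0.32,0,0.04]]], "hand": 0}}

```text
time: 11.45
tcp_pos: [0.4895, 0.0647, 0.1563]
tcp_rot: [-179.9, -0.0, 94.2]
contact_force: [0.0, 0.4, -0.7]
gripper_width: 0.0851
grasp_force: 0.0
```

Emit:
{"method": "step_arm", "body": {"commands": [[[-0.72,-0.3,0,0.045],[-0.72,-0.3,0,0.045],[-0.72,-0.3,0,0.045],[-0.72,-0.3,0,0.045],[-0.72,-0.3,0,0.045]]]}}

```text
time: 12.08
tcp_pos: [0.453, -0.046, 0.157]
tcp_rot: [-180.0, -0.0, 93.0]
contact_force: [-0.1, -0.9, 0.1]
gripper_width: 0.0858
grasp_force: 0.0
```

Emit:
{"method": "step_arm", "body": {"commands": [[[-0.73,-0.285,0,0.045],[-0.73,-0.285,0,0.045],[-0.73,-0.285,0,0.045],[-0.73,-0.285,0,0.045],[-0.73,-0.285,0,0.045]]]}}

```text
time: 12.7
tcp_pos: [0.416, -0.1573, 0.1569]
tcp_rot: [-180.0, -0.0, 91.7]
contact_force: [-0.4, 0.2, 0.5]
gripper_width: 0.0852
grasp_force: 0.0
```

Run:
```python
from plan import *
from h import *
meas()
p,W,d=cloud("wrist");cv2.imwrite("pics/w3.png",p[:,:,::-1]);np.savez("w3.npz",p=p,W=W)
H=W[...,2]
for lo,hi in((.070,.092),):
    m=((H>lo)&(H<hi)).astype(np.uint8);n,l,s,_=cv2.connectedComponentsWithStats(m)
    for i in range(1,n):
        if s[i,4]>200:q=W[l==i];print(lo,s[i],cv2.minAreaRect((q[:,:2]*1000).astype(np.float32)),q[:,2].max())
print(dk(-.105,-.019,.04)); plan([dk(-.105,-.019,.037)])
```

```text
[234 209  29  31 718] rack x [ 4. 87.] y [-32.  42.] z 0.054 [84, 78]
0.07 [ 232   96   64  106 5896] ((419.09228515625, -119.43707275390625), (42.59652328491211, 75.99308776855469), 1.8237502574920654) 0.08458915567210941
0.07 [ 374   97   80  106 6373] ((523.8617553710938, -116.8780288696289), (44.90768814086914, 75.98005676269531), 1.2166550159454346) 0.0844625261504759
0.07 [  177   203   188   129 11634] ((430.4169921875, -213.65611267089844), (152.74392700195312, 107.06806182861328), 1.1862318515777588) 0.08887786405513626
0.07 [ 375  203  137  126 5853] ((569.0560302734375, -211.79629516601562), (69.70567321777344, 143.38217163085938), 67.66878509521484) 0.0919099844884375
(np.float64(0.42313334289541604), np.float64(-0.17974206874686227), 0.04, 91.5)
[0.42313334289541604, -0.17974206874686227, 0.037, 91.5]
  [-0.15, 0.044, 0.8, 0.008]
```

View pics/w3.png

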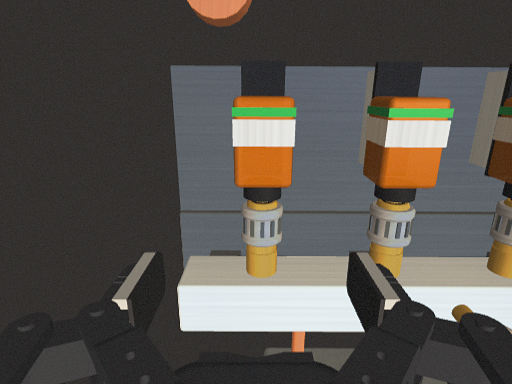

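The wrist view shows coupling 1 at (262,230), with the sleeve between cartridge and bar, and coupling 2 at (390,225). The measured x is about 1.6 mm less than my dock frame, so I'll correct it and pinch sleeve 1.

```bash
sed -i 's/DO=\[.5276/DO=[.526/' plan.py
python3 - <<'E'
from plan import *
plan([dk(-.105,-.019,.037),dk(-.105,-.029,.037),dk(-.105,.056,.045),dk(-.105,.095,.045),dk(-.105,.11,.17),rk(.151,.018,.17),rk(.151,.018,.021)])
E
```

```text
[0.4215333428954161, -0.17974206874686227, 0.037, 91.5]
  [-0.149, 0.033, 0.8, 0.008]
[0.4217951123784948, -0.18973864199661786, 0.037, 91.5]
  [-0.067, -0.0, -0.0, -0.0]
[0.4195700717723256, -0.10476776937369547, 0.045, 91.5]
  [0.567, -0.0, -0.053, -0.0]
[0.41854917078831855, -0.06578113369964875, 0.045, 91.5]
  [0.26, 0.0, -0.0, -0.0]
[0.41815651656370045, -0.050786273825015396, 0.17, 91.5]
  [0.1, 0.0, -0.833, -0.0]
[0.5667471577474514, 0.18181143878495226, 0.17, 95.2]
  [0.762, 0.515, -0.0, -0.065]
  [0.745, 0.54, -0.0, -0.065]
[0.5667471577474514, 0.18181143878495226, 0.021, 95.2]
  [0.0, 0.0, 0.993, -0.0]
```

Emit:
{"method": "step_arm", "body": {"commands": [[[-0.15,0.033,0.2,0.01],[-0.15,0.033,0.5,0.01],[-0.15,0.033,0.8,0.01],[-0.15,0.033,0.8,0.01],[-0.15,0.033,0.8,0.01]]]}}

```text
time: 13.42
tcp_pos: [0.4221, -0.1812, 0.0384]
tcp_rot: [179.9, 0.0, 91.4]
contact_force: [0.2, -0.1, 0.6]
gripper_width: 0.0853
grasp_force: 0.0
```

Emit:
{"method": "step_arm", "body": {"commands": [[[0,0,0,0],[0,0,0,0],[0,0,0,0],[0,0,0,0],[0,0,0,0]]], "hand": 255, "newtons": 45}}

```text
time: 14.05
tcp_pos: [0.4216, -0.1815, 0.0381]
tcp_rot: [179.9, 0.0, 91.3]
contact_force: [-1.6, 0.6, 5.7]
gripper_width: 0.0333
grasp_force: 45.8
```

Emit:
{"method": "step_arm", "body": {"commands": [[[-0.02,0,0,0],[-0.04,0,0,0],[-0.055,0,0,0],[-0.067,0,0,0],[-0.067,0,0,0]]]}}

```text
time: 14.68
tcp_pos: [0.4218, -0.1903, 0.0381]
tcp_rot: [180.0, -0.1, 91.3]
contact_force: [-1.4, 6.8, 9.8]
gripper_width: 0.0337
grasp_force: 46.3
```

Run:
```python
from h import *
p,W,d=cloud("wrist");cv2.imwrite("pics/w4.png",p[:,:,::-1])
H=W[...,2];m=((H>.07)&(H<.092)&(W[...,1]>-.17)).astype(np.uint8);n,l,s,_=cv2.connectedComponentsWithStats(m)
for i in range(1,n):
    if s[i,4]>300:q=W[l==i];print(s[i],cv2.minAreaRect((q[:,:2]*1000).astype(np.float32)))
```

```text
[  177     0   156   210 26433] ((419.1432800292969, -120.19992065429688), (43.21281814575195, 65.0613784790039), 1.1905786991119385)
[ 485   67   27  152 1904] ((505.2862854003906, -130.08656311035156), (9.390937805175781, 54.260963439941406), 14.976473808288574)
[232 224  46  28 986] ((420.1242980957031, -165.09474182128906), (17.552898406982422, 9.810138702392578), 0.12013382464647293)
[489 229  23  28 435] ((514.6245727539062, -164.4971160888672), (10.585721969604492, 7.454171180725098), 78.55479431152344)
```

Emit:
{"method": "step_arm", "body": {"commands": [[[-0.015,0,0,0],[-0.015,0,0,0],[-0.015,0,0,0],[-0.015,0,0,0],[-0.015,0,0,0]]]}}

```text
time: 15.35
tcp_pos: [0.4218, -0.1905, 0.0381]
tcp_rot: [180.0, -0.3, 91.3]
contact_force: [-0.5, 15.3, 14.4]
gripper_width: 0.0332
grasp_force: 47.0
```

Emit:
{"method": "step_arm", "body": {"commands": [[[0,0,0,0],[0,0,0,0],[0,0,0,0],[0,0,0,0],[0,0,0,0]]], "hand": 0}}

```text
time: 15.98
tcp_pos: [0.4213, -0.1935, 0.037]
tcp_rot: [-180.0, -0.0, 91.3]
contact_force: [-0.3, 0.3, 0.1]
gripper_width: 0.0854
grasp_force: 0.0
```

Run:
```python
from h import *
p,W,d=cloud("wrist");cv2.imwrite("pics/w4.png",p[:,:,::-1])
H=W[...,2]
for nm,c in(("body",(H>.075)&(H<.09)&(abs(W[...,0]-.42)<.025)&(W[...,1]>-.16)),):
    q=W[c];print(nm,len(q),np.percentile(q[:,1],[1,99]),)
```

```text
body 24549 [-0.14828433 -0.09187283]
```

View pics/w4.png

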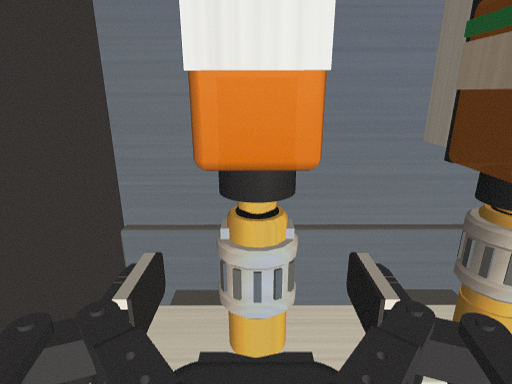

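The sleeve reached its end stop at 15 N, and the cap edge moved from y -157 to -148 mm, so the cartridge has popped 9 mm; the gap shows at (258,205). I'll grip cartridge 1 and draw it out.

Emit:
{"method": "step_arm", "body": {"commands": [[[0.15,0,-0.02,0],[0.35,0,-0.05,0],[0.59,0,-0.05,0],[0.59,0,-0.05,0],[0.59,0,-0.05,0]]]}}

```text
time: 16.65
tcp_pos: [0.4196, -0.1053, 0.0447]
tcp_rot: [180.0, 0.0, 91.4]
contact_force: [-0.5, -0.4, 0.6]
gripper_width: 0.0851
grasp_force: 0.0
```

Emit:
{"method": "step_arm", "body": {"commands": [[[0,0,0,0],[0,0,0,0],[0,0,0,0],[0,0,0,0],[0,0,0,0]]], "hand": 255, "newtons": 35}}

```text
time: 17.27
tcp_pos: [0.4196, -0.1055, 0.0447]
tcp_rot: [180.0, 0.1, 91.3]
contact_force: [1.1, -3.3, -0.5]
gripper_width: 0.0413
grasp_force: 36.4
```

Emit:
{"method": "step_arm", "body": {"commands": [[[0.06,0,0,0],[0.12,0,0,0],[0.18,0,0,0],[0.24,0,0,0],[0.3,0,0,0]]]}}

```text
time: 17.9
tcp_pos: [0.4184, -0.0592, 0.0447]
tcp_rot: [180.0, 0.0, 91.3]
contact_force: [1.1, -1.6, 1.3]
gripper_width: 0.0415
grasp_force: 36.6
```

Emit:
{"method": "step_arm", "body": {"commands": [[[0.1,0,-0.1,0],[0.1,0,-0.3,0],[0.1,0,-0.5,0],[0.1,0,-0.67,0],[0.1,0,-0.83,0]]]}}

```text
time: 18.52
tcp_pos: [0.4175, -0.0437, 0.1704]
tcp_rot: [-180.0, -0.1, 91.3]
contact_force: [0.8, 0.3, -2.3]
gripper_width: 0.0417
grasp_force: 36.2
```

Run:
```python
from plan import *
meas()
plan([rk(.151,.018,.17)])
```

```text
[234 209  29  31 720] rack x [ 4. 87.] y [-32.  42.] z 0.054 [78, 84]
[0.5667471577474514, 0.18181143878495226, 0.17, 95.2]
  [0.742, 0.509, 0.012, -0.067]
  [0.724, 0.533, 0.012, -0.067]
```

Emit:
{"method": "step_arm", "body": {"commands": [[[0.15,0.1,0.01,-0.013],[0.3,0.2,0.01,-0.026],[0.45,0.3,0.01,-0.04],[0.6,0.4,0.01,-0.054],[0.742,0.51,0.01,-0.067]]]}}

```text
time: 19.2
tcp_pos: [0.4913, 0.0699, 0.1671]
tcp_rot: [-179.9, -0.0, 93.3]
contact_force: [-0.0, -0.1, -2.3]
gripper_width: 0.0416
grasp_force: 36.3
```

Emit:
{"method": "step_arm", "body": {"commands": [[[0.15,0.1,0.01,-0.013],[0.3,0.2,0.01,-0.026],[0.45,0.3,0.01,-0.04],[0.6,0.42,0.01,-0.054],[0.715,0.53,0.01,-0.067]]]}}

```text
time: 19.82
tcp_pos: [0.5645, 0.1816, 0.1654]
tcp_rot: [-179.9, -0.0, 95.2]
contact_force: [0.0, -0.1, -2.4]
gripper_width: 0.0411
grasp_force: 39.3
```

Run:
```python
from plan import *
plan([rk(.151,.017,.02)])
o=r.get_obs();print(o["tcp_pos"],o["tcp_rot"],o["gripper_width"],o["grasp_force"])
```

```text
[0.5668377903276492, 0.1808155543863363, 0.02, 95.2]
  [-0.006, 0.015, 0.97, 0.0]
[0.56450143 0.18156645 0.16544191] [-1.79901236e+02 -3.21024558e-02  9.52129870e+01] 0.04112940429153127 39.312976598739624
```

Emit:
{"method": "step_arm", "body": {"commands": [[[0,0.015,0.2,0],[0,0.015,0.45,0],[0,0.015,0.7,0],[0,0.015,0.9,0],[0,0.015,0.97,0]]]}}

```text
time: 20.45
tcp_pos: [0.5646, 0.1802, 0.0178]
tcp_rot: [-179.7, 0.0, 95.2]
contact_force: [-1.0, -1.0, 1.0]
gripper_width: 0.0417
grasp_force: 39.9
```

Emit:
{"method": "step_arm", "body": {"commands": [[[0,0,0,0],[0,0,0,0],[0,0,0,0],[0,0,0,0],[0,0,0,0]]], "hand": 0}}

```text
time: 21.08
tcp_pos: [0.5677, 0.1799, 0.021]
tcp_rot: [180.0, -0.0, 95.2]
contact_force: [-0.7, 0.3, 0.5]
gripper_width: 0.0852
grasp_force: 0.0
```

Emit:
{"method": "step_arm", "body": {"commands": [[[0,0,-0.15,0],[0,0,-0.4,0],[0,0.3,-0.6,0],[0,0.45,-0.6,0],[0,0.45,-0.6,0]]]}}

```text
time: 21.7
tcp_pos: [0.6359, 0.1858, 0.111]
tcp_rot: [179.9, -0.0, 95.1]
contact_force: [-0.3, 0.3, -0.8]
gripper_width: 0.0855
grasp_force: 0.0
```

Run:
```python
from plan import *
meas(cam="wrist");
o=r.get_obs();print(o["tcp_pos"],o["tcp_rot"])
plan([rk(.212,.014,.027),rk(.145,.014,.027)])
```

```text
[ 66  81  61  26 841] rack x [108. 136.] y [ 86. 100.] z 0.048 [14, 33]
[ 113  166   75  102 5785] rack x [127. 169.] y [-25.  46.] z 0.054 [76, 44]
[   0  168   75  103 6460] rack x [32. 86.] y [-30.  45.] z 0.054 [77, 58]
[0.63423929 0.185718   0.10997411] [-1.79926058e+02  3.76014214e-03  9.51421180e+01]
[0.6278586363838168, 0.18335648858255296, 0.027, 95.2]
  [-0.012, -0.044, 0.553, -0.002]
[0.5611343816765467, 0.1772841057093017, 0.027, 95.2]
  [0.0, -0.447, -0.0, -0.0]
```

Emit:
{"method": "step_arm", "body": {"commands": [[[0,0,0,0],[0,0,0,0],[0,-0.04,0,0],[0,-0.04,0.25,0],[0,-0.04,0.55,0]]], "hand": 255, "newtons": 30}}

```text
time: 22.38
tcp_pos: [0.6295, 0.1857, 0.0288]
tcp_rot: [179.8, -0.0, 95.2]
contact_force: [-0.2, -0.3, 0.0]
gripper_width: 0.0
grasp_force: 0.0
```

Emit:
{"method": "step_arm", "body": {"commands": [[[0,-0.09,0,0],[0,-0.18,0,0],[0,-0.27,0,0],[0,-0.35,0,0],[0,-0.42,0,0]]]}}

```text
time: 23.0
tcp_pos: [0.5654, 0.1797, 0.0284]
tcp_rot: [180.0, -0.0, 95.2]
contact_force: [0.6, -0.1, 0.2]
gripper_width: 0.0002
grasp_force: 0.5
```

Emit:
{"method": "step_arm", "body": {"commands": [[[0,-0.01,0,0],[0,-0.02,0,0],[0,-0.03,0,0],[0,-0.04,0,0],[0,-0.04,0,0]]]}}

```text
time: 23.62
tcp_pos: [0.5601, 0.1792, 0.0281]
tcp_rot: [180.0, -0.0, 95.2]
contact_force: [2.4, 0.1, 1.3]
gripper_width: 0.0001
grasp_force: 0.8
```

Run:
```python
from plan import *
o=r.get_obs();print(o["tcp_pos"],o["tcp_rot"],o["contact_force"]);print(((o["tcp_pos"][:2]-RO)@[np.cos(.0908),np.sin(.0908)])-.0145)
```

```text
[0.56005691 0.17915584 0.02806965] [ 1.79993183e+02 -1.02506097e-03  9.51514982e+01] [2.38204876 0.10842807 1.31052096]
0.12959728733066853
```

Emit:
{"method": "step_arm", "body": {"commands": [[[0,-0.01,0,0],[0,-0.02,0,0],[0,-0.03,0,0],[0,-0.03,0,0],[0,-0.03,0,0]]]}}

```text
time: 24.25
tcp_pos: [0.5572, 0.1787, 0.0287]
tcp_rot: [179.8, 0.0, 95.1]
contact_force: [6.9, -0.2, -0.9]
gripper_width: 0.0001
grasp_force: 3.3
```

Emit:
{"method": "step_arm", "body": {"commands": [[[0,-0.01,0,0],[0,-0.015,0,0],[0,-0.015,0,0],[0,-0.015,0,0],[0,-0.015,0,0]]]}}

```text
time: 24.88
tcp_pos: [0.557, 0.1787, 0.0298]
tcp_rot: [179.5, -0.0, 95.1]
contact_force: [10.6, 0.5, -0.7]
gripper_width: -0.0002
grasp_force: 5.2
```

Emit:
{"method": "step_arm", "body": {"commands": [[[0,0.12,-0.1,0],[0,0.12,-0.4,0],[0,0.12,-0.9,0],[0,0.12,-0.9,0],[0,0.12,-0.9,0]]]}}

```text
time: 25.5
tcp_pos: [0.5712, 0.1803, 0.1637]
tcp_rot: [179.9, -0.0, 95.2]
contact_force: [0.5, -0.2, -0.3]
gripper_width: -0.0001
grasp_force: 0.0
```

Run:
```python
from plan import *
plan([dk(0,0.05,.16),dk(0,-.019,.10),dk(0,-.019,.037)])
```

```text
[0.5246911525846064, -0.10801713375122213, 0.16, 91.5]
  [-0.943, -0.241, 0.012, 0.064]
  [-0.95, -0.211, 0.012, 0.064]
[0.5264973620178496, -0.17699348917453558, 0.1, 91.5]
  [-0.46, -0.0, 0.4, -0.0]
[0.5264973620178496, -0.17699348917453558, 0.037, 91.5]
  [0.0, 0.0, 0.42, -0.0]
```

Emit:
{"method": "step_arm", "body": {"commands": [[[-0.94,-0.24,0.01,0.064],[-0.94,-0.24,0.01,0.064],[-0.94,-0.24,0.01,0.064],[-0.94,-0.24,0.01,0.064],[-0.94,-0.24,0.01,0.064]]], "hand": 0}}

```text
time: 26.12
tcp_pos: [0.5475, 0.0375, 0.1605]
tcp_rot: [-179.9, -0.1, 93.3]
contact_force: [0.4, -0.0, -0.7]
gripper_width: 0.0854
grasp_force: 0.0
```

Emit:
{"method": "step_arm", "body": {"commands": [[[-0.95,-0.21,0.01,0.064],[-0.95,-0.21,0.01,0.064],[-0.95,-0.21,0.01,0.064],[-0.95,-0.21,0.01,0.064],[-0.95,-0.21,0.01,0.064]]]}}

```text
time: 26.75
tcp_pos: [0.5251, -0.106, 0.1598]
tcp_rot: [-180.0, -0.0, 91.6]
contact_force: [-0.2, 0.9, -0.0]
gripper_width: 0.0857
grasp_force: 0.0
```

Run:
```python
from plan import *
o=r.get_obs();print(o["tcp_pos"],o["tcp_rot"])
meas()
plan([dk(0,-.019,.037)])
```

```text
[ 0.52509843 -0.1060113   0.15978528] [-1.79982513e+02 -4.58239798e-02  9.15714883e+01]
[ 233  195   30   46 1063] rack x [  4. 128.] y [-32.  42.] z 0.054 [128, 78]
[0.5264973620178496, -0.17699348917453558, 0.037, 91.5]
  [-0.474, -0.004, 0.819, 0.004]
```

Emit:
{"method": "step_arm", "body": {"commands": [[[-0.4,0,0.1,0],[-0.475,0,0.3,0],[-0.475,0,0.6,0],[-0.475,0,0.82,0],[-0.475,0,0.82,0]]]}}

```text
time: 27.42
tcp_pos: [0.5245, -0.1762, 0.034]
tcp_rot: [-179.7, -0.2, 91.6]
contact_force: [-0.9, 0.4, -0.2]
gripper_width: 0.0852
grasp_force: 0.0
```

Emit:
{"method": "step_arm", "body": {"commands": [[[0,0,0,0],[0,0,0,0],[0,0,0,0],[0,0,0,0],[0,0,0,0]]], "hand": 255, "newtons": 45}}

```text
time: 28.05
tcp_pos: [0.5266, -0.1792, 0.039]
tcp_rot: [-180.0, 0.0, 91.5]
contact_force: [-5.8, 1.2, 10.0]
gripper_width: 0.0336
grasp_force: 46.2
```

Emit:
{"method": "step_arm", "body": {"commands": [[[-0.02,0,0,0],[-0.04,0,0,0],[-0.06,0,0,0],[-0.08,0,0,0],[-0.08,0,0,0]]]}}

```text
time: 28.68
tcp_pos: [0.5268, -0.1882, 0.0389]
tcp_rot: [-179.9, -0.3, 91.5]
contact_force: [-5.4, 12.7, 15.0]
gripper_width: 0.0336
grasp_force: 46.7
```

Emit:
{"method": "step_arm", "body": {"commands": [[[0,0,0,0],[0,0,0,0],[0,0,0,0],[0,0,0,0],[0,0,0,0]]], "hand": 0}}

```text
time: 29.3
tcp_pos: [0.5269, -0.1909, 0.037]
tcp_rot: [-180.0, -0.0, 91.5]
contact_force: [0.3, -0.6, 0.1]
gripper_width: 0.0854
grasp_force: 0.0
```

Run:
```python
from plan import *
from h import *
p,W,d=cloud("wrist")
H=W[...,2];q=W[(H>.075)&(H<.09)&(abs(W[...,0]-.525)<.025)&(W[...,1]>-.16)];print(np.percentile(q[:,1],[1,99]),np.percentile(q[:,0],[1,99]))
plan([dk(0,.056,.045)])
```

```text
[-0.1453644 -0.0892766] [0.50342824 0.54453161]
[0.5245340908947591, -0.10201918980136879, 0.045, 91.5]
  [0.592, -0.0, -0.054, -0.001]
```

Cartridge 2 has popped: its edge is at -145 mm, against about -155 mm locked. I'll take it out.

Emit:
{"method": "step_arm", "body": {"commands": [[[0.15,0,-0.02,0],[0.35,0,-0.05,0],[0.59,0,-0.05,0],[0.59,0,-0.05,0],[0.59,0,-0.05,0]]]}}

```text
time: 29.98
tcp_pos: [0.5248, -0.1018, 0.0447]
tcp_rot: [180.0, 0.0, 91.6]
contact_force: [0.5, 0.4, -0.7]
gripper_width: 0.0852
grasp_force: 0.0
```

Emit:
{"method": "step_arm", "body": {"commands": [[[0,0,0,0],[0,0,0,0],[0,0,0,0],[0,0,0,0],[0,0,0,0]]], "hand": 255, "newtons": 35}}

```text
time: 30.6
tcp_pos: [0.5247, -0.1029, 0.0447]
tcp_rot: [180.0, 0.0, 91.5]
contact_force: [-0.1, -2.7, 0.9]
gripper_width: 0.0413
grasp_force: 37.1
```

Emit:
{"method": "step_arm", "body": {"commands": [[[0.06,0,0,0],[0.12,0,0,0],[0.18,0,0,0],[0.24,0,0,0],[0.3,0,0,0]]]}}

```text
time: 31.22
tcp_pos: [0.5236, -0.0566, 0.0446]
tcp_rot: [180.0, 0.0, 91.5]
contact_force: [-0.5, -1.3, 1.3]
gripper_width: 0.0417
grasp_force: 37.1
```

Emit:
{"method": "step_arm", "body": {"commands": [[[0.1,0,-0.1,0],[0.1,0,-0.3,0],[0.1,0,-0.5,0],[0.1,0,-0.67,0],[0.1,0,-0.83,0]]]}}

```text
time: 31.85
tcp_pos: [0.5228, -0.0411, 0.1706]
tcp_rot: [180.0, -0.0, 91.5]
contact_force: [1.0, -0.1, -1.9]
gripper_width: 0.0414
grasp_force: 36.7
```

Run:
```python
from plan import *
meas()
plan([rk(.194,.017,.17)])
```

```text
[ 233  195   30   46 1073] rack x [  4. 128.] y [-32.  42.] z 0.054 [128, 79]
[0.609660819468136, 0.18471275533484086, 0.17, 95.2]
  [0.746, 0.303, 0.014, -0.064]
  [0.736, 0.327, 0.014, -0.064]
```

Emit:
{"method": "step_arm", "body": {"commands": [[[0.15,0.06,0.01,-0.013],[0.3,0.12,0.01,-0.026],[0.45,0.18,0.01,-0.04],[0.6,0.24,0.01,-0.054],[0.745,0.305,0.01,-0.064]]]}}

```text
time: 32.52
tcp_pos: [0.5654, 0.0723, 0.1672]
tcp_rot: [-179.9, -0.0, 93.4]
contact_force: [-0.6, 0.7, -1.9]
gripper_width: 0.0413
grasp_force: 36.8
```

Emit:
{"method": "step_arm", "body": {"commands": [[[0.15,0.07,0.01,-0.013],[0.3,0.14,0.01,-0.026],[0.45,0.2,0.01,-0.04],[0.6,0.26,0.01,-0.054],[0.735,0.325,0.01,-0.064]]]}}

```text
time: 33.15
tcp_pos: [0.6083, 0.1851, 0.166]
tcp_rot: [-180.0, -0.0, 95.2]
contact_force: [0.5, -1.4, -1.6]
gripper_width: 0.0417
grasp_force: 36.8
```

Emit:
{"method": "step_arm", "body": {"commands": [[[0,0,0.2,0],[0,0,0.4,0],[0,0,0.6,0],[0,0,0.8,0],[0,0,0.8,0]]]}}

```text
time: 33.78
tcp_pos: [0.6055, 0.1837, 0.0428]
tcp_rot: [-179.6, 0.0, 95.2]
contact_force: [-1.0, 0.2, -3.2]
gripper_width: 0.0418
grasp_force: 36.6
```

Run:
```python
from plan import *
plan([rk(.194,.017,.019)])
o=r.get_obs();print(o["tcp_pos"],o["tcp_rot"],o["gripper_width"],o["grasp_force"])
```

```text
[0.609660819468136, 0.18471275533484086, 0.019, 95.2]
  [0.004, 0.028, 0.159, -0.001]
[0.60548451 0.18367549 0.04280196] [-1.79619262e+02  2.38266068e-02  9.51744094e+01] 0.04184730037681389 36.63423478603363
```

Emit:
{"method": "step_arm", "body": {"commands": [[[0,0.02,0.05,0],[0,0.02,0.1,0],[0,0.02,0.14,0],[0,0.02,0.17,0],[0,0.02,0.18,0]]]}}

```text
time: 34.4
tcp_pos: [0.611, 0.1837, 0.0187]
tcp_rot: [-180.0, 0.0, 95.2]
contact_force: [-0.0, 0.3, -2.1]
gripper_width: 0.0414
grasp_force: 36.7
```

Emit:
{"method": "step_arm", "body": {"commands": [[[0,0,0,0],[0,0,0,0],[0,0,0,0],[0,0,0,0],[0,0,0,0]]], "hand": 0}}

```text
time: 35.02
tcp_pos: [0.6112, 0.1838, 0.0191]
tcp_rot: [180.0, -0.0, 95.2]
contact_force: [1.0, 0.4, -0.1]
gripper_width: 0.0853
grasp_force: 0.0
```

Emit:
{"method": "step_arm", "body": {"commands": [[[0,0,-0.15,0],[0,0,-0.4,0],[0,0.3,-0.6,0],[0,0.42,-0.6,0],[0,0.42,-0.6,0]]]}}

```text
time: 35.65
tcp_pos: [0.6756, 0.1894, 0.1114]
tcp_rot: [179.8, -0.0, 95.1]
contact_force: [-0.3, -0.2, -0.5]
gripper_width: 0.0854
grasp_force: 0.0
```

Emit:
{"method": "step_arm", "body": {"commands": [[[0,0,0,0],[0,0,0,0],[0,0,0,0],[0,0,0,0],[0,0,0,0]]], "hand": 255, "newtons": 30}}

```text
time: 36.28
tcp_pos: [0.6738, 0.1894, 0.109]
tcp_rot: [-180.0, 0.0, 95.2]
contact_force: [-0.1, 0.4, -0.4]
gripper_width: -0.0002
grasp_force: 0.0
```

Run:
```python
from plan import *
meas(cam="wrist");
o=r.get_obs();print(o["tcp_pos"],o["tcp_rot"])
plan([rk(.255,.014,.027),rk(.187,.014,.027)])
```

```text
[  1  82  65  25 845] rack x [108. 136.] y [ 86. 100.] z 0.048 [14, 32]
[   0  167   79  105 6918] rack x [ 72. 128.] y [-29.  46.] z 0.054 [79, 61]
[ 125  167   73  103 6115] rack x [174. 216.] y [-28.  46.] z 0.054 [77, 44]
[0.67387001 0.18940676 0.10902058] [-1.79993865e+02 -1.46950378e-04  9.51598832e+01]
[0.6706816655243035, 0.18725368953105753, 0.027, 95.2]
  [-0.012, -0.022, 0.547, -0.001]
[0.6029615264184175, 0.18109067407760848, 0.027, 95.2]
  [0.0, -0.453, -0.0, -0.0]
```

Emit:
{"method": "step_arm", "body": {"commands": [[[0,0,0.15,0],[0,0,0.35,0],[0,0,0.55,0],[0,-0.05,0.55,0],[0,-0.1,0.55,0]]]}}

```text
time: 36.95
tcp_pos: [0.6585, 0.188, 0.0265]
tcp_rot: [-180.0, -0.0, 95.2]
contact_force: [0.2, 0.3, 0.1]
gripper_width: 0.0001
grasp_force: 0.0
```

Emit:
{"method": "step_arm", "body": {"commands": [[[0,-0.08,0,0],[0,-0.16,0,0],[0,-0.24,0,0],[0,-0.32,0,0],[0,-0.38,0,0]]]}}

```text
time: 37.58
tcp_pos: [0.6016, 0.1829, 0.0269]
tcp_rot: [180.0, -0.0, 95.2]
contact_force: [2.0, -0.6, 1.7]
gripper_width: 0.0004
grasp_force: 1.1
```

Emit:
{"method": "step_arm", "body": {"commands": [[[0,-0.01,0,0],[0,-0.02,0,0],[0,-0.03,0,0],[0,-0.03,0,0],[0,-0.03,0,0]]]}}

```text
time: 38.2
tcp_pos: [0.5991, 0.1826, 0.0268]
tcp_rot: [179.9, -0.0, 95.1]
contact_force: [5.0, 0.9, -1.0]
gripper_width: 0.0001
grasp_force: 2.7
```

Run:
```python
from plan import *
o=r.get_obs();print(o["contact_force"]);print(((o["tcp_pos"][:2]-RO)@[np.cos(.0908),np.sin(.0908)])-.0145)
```

```text
[ 5.04736343  0.87800895 -0.95492462]
0.16876407062410692
```

Emit:
{"method": "step_arm", "body": {"commands": [[[0,-0.01,0,0],[0,-0.02,0,0],[0,-0.02,0,0],[0,-0.02,0,0],[0,-0.02,0,0]]]}}

```text
time: 38.83
tcp_pos: [0.5991, 0.1825, 0.0282]
tcp_rot: [179.5, -0.0, 95.1]
contact_force: [12.1, 1.7, -2.0]
gripper_width: -0.0
grasp_force: 6.0
```

Emit:
{"method": "step_arm", "body": {"commands": [[[0,0.12,-0.1,0],[0,0.12,-0.4,0],[0,0.12,-0.9,0],[0,0.12,-0.9,0],[0,0.12,-0.9,0]]]}}

```text
time: 39.45
tcp_pos: [0.613, 0.1839, 0.1623]
tcp_rot: [179.9, -0.0, 95.2]
contact_force: [-0.9, -0.7, 0.3]
gripper_width: 0.0001
grasp_force: 0.0
```

Run:
```python
from plan import *
plan([dk(.105,.05,.16)])
```

```text
[0.6296551717070399, -0.10526855417889544, 0.16, 91.5]
  [-0.965, -0.031, 0.008, 0.064]
  [-0.966, -0.0, 0.008, 0.064]
```

Emit:
{"method": "step_arm", "body": {"commands": [[[-0.965,-0.03,0.01,0.064],[-0.965,-0.03,0.01,0.064],[-0.965,-0.03,0.01,0.064],[-0.965,-0.03,0.01,0.064],[-0.965,-0.03,0.01,0.064]]], "hand": 0}}

```text
time: 40.08
tcp_pos: [0.6205, 0.0406, 0.1589]
tcp_rot: [-179.9, -0.1, 93.4]
contact_force: [-0.5, -0.2, -0.3]
gripper_width: 0.0852
grasp_force: 0.0
```

Emit:
{"method": "step_arm", "body": {"commands": [[[-0.965,0,0.01,0.064],[-0.965,0,0.01,0.064],[-0.965,0,0.01,0.064],[-0.965,0,0.01,0.064],[-0.965,0,0.01,0.064]]]}}

```text
time: 40.7
tcp_pos: [0.6296, -0.1029, 0.1583]
tcp_rot: [-180.0, -0.1, 91.6]
contact_force: [0.3, -0.3, 0.0]
gripper_width: 0.0852
grasp_force: 0.0
```

Run:
```python
from plan import *
from h import *
meas()
p,W,d=cloud("wrist")
H=W[...,2];q=W[(H>.075)&(H<.09)&(abs(W[...,0]-.63)<.04)&(W[...,1]>-.16)];print(np.percentile(q[:,1],[1,99]),np.percentile(q[:,0],[1,99]))
plan([dk(.105,-.019,.037)])
```

```text
[ 232  180   32   61 1423] rack x [  4. 169.] y [-32.  43.] z 0.054 [170, 81]
[-0.149865   -0.07606964] [0.60762766 0.64926669]
[0.631461381140283, -0.1742449096022089, 0.037, 91.5]
  [-0.475, -0.002, 0.81, 0.004]
```

Emit:
{"method": "step_arm", "body": {"commands": [[[-0.4,-0.01,0.1,0],[-0.475,-0.01,0.3,0],[-0.475,-0.01,0.6,0],[-0.475,-0.01,0.81,0],[-0.475,-0.01,0.81,0]]]}}

```text
time: 41.42
tcp_pos: [0.6275, -0.1741, 0.0337]
tcp_rot: [-179.6, -0.2, 91.6]
contact_force: [0.7, 0.7, 0.1]
gripper_width: 0.0852
grasp_force: 0.0
```

Emit:
{"method": "step_arm", "body": {"commands": [[[0,0,0,0],[0,0,0,0],[0,0,0,0],[0,0,0,0],[0,0,0,0]]], "hand": 255, "newtons": 45}}

```text
time: 42.05
tcp_pos: [0.6316, -0.1768, 0.0391]
tcp_rot: [179.8, 0.1, 91.5]
contact_force: [0.1, 1.9, 6.4]
gripper_width: 0.0333
grasp_force: 47.2
```

Emit:
{"method": "step_arm", "body": {"commands": [[[-0.02,0,0,0],[-0.04,0,0,0],[-0.06,0,0,0],[-0.08,0,0,0],[-0.08,0,0,0]]]}}

```text
time: 42.68
tcp_pos: [0.6319, -0.1858, 0.0391]
tcp_rot: [179.8, -0.2, 91.5]
contact_force: [0.5, 12.3, 10.1]
gripper_width: 0.0335
grasp_force: 47.8
```

Emit:
{"method": "step_arm", "body": {"commands": [[[0,0,0,0],[0,0,0,0],[0,0,0,0],[0,0,0,0],[0,0,0,0]]], "hand": 0}}

```text
time: 43.3
tcp_pos: [0.6301, -0.1886, 0.0369]
tcp_rot: [-180.0, -0.0, 91.5]
contact_force: [0.2, -0.2, 0.3]
gripper_width: 0.0854
grasp_force: 0.0
```

Run:
```python
from plan import *
from h import *
p,W,d=cloud("wrist")
H=W[...,2];q=W[(H>.075)&(H<.09)&(abs(W[...,0]-.63)<.025)&(W[...,1]>-.16)];print(np.percentile(q[:,1],[1,99]),np.percentile(q[:,0],[1,99]))
plan([dk(.105,.056,.045)])
```

```text
[-0.14207472 -0.08696076] [0.60834485 0.64944329]
[0.6294981100171926, -0.0992706102290421, 0.045, 91.5]
  [0.595, 0.011, -0.054, -0.001]
```

Cartridge 3 has popped too; I'll take it out.

Emit:
{"method": "step_arm", "body": {"commands": [[[0.15,0,-0.02,0],[0.35,0,-0.05,0],[0.595,0.01,-0.05,0],[0.595,0.01,-0.05,0],[0.595,0.01,-0.05,0]]]}}

```text
time: 43.98
tcp_pos: [0.6295, -0.0984, 0.0448]
tcp_rot: [180.0, 0.0, 91.6]
contact_force: [-0.0, -0.2, -0.2]
gripper_width: 0.0855
grasp_force: 0.0
```

Emit:
{"method": "step_arm", "body": {"commands": [[[0,0,0,0],[0,0,0,0],[0,0,0,0],[0,0,0,0],[0,0,0,0]]], "hand": 255, "newtons": 35}}

```text
time: 44.6
tcp_pos: [0.6295, -0.0999, 0.0446]
tcp_rot: [180.0, 0.0, 91.5]
contact_force: [-0.2, -3.2, 0.4]
gripper_width: 0.0416
grasp_force: 36.7
```

Emit:
{"method": "step_arm", "body": {"commands": [[[0.06,0,0,0],[0.12,0,0,0],[0.18,0,0,0],[0.24,0,0,0],[0.3,0,0,0]]]}}

```text
time: 45.22
tcp_pos: [0.6283, -0.0534, 0.0446]
tcp_rot: [180.0, 0.0, 91.5]
contact_force: [0.1, -1.5, 1.7]
gripper_width: 0.0418
grasp_force: 36.7
```

Emit:
{"method": "step_arm", "body": {"commands": [[[0.1,0,-0.1,0],[0.1,0,-0.3,0],[0.1,0,-0.5,0],[0.1,0,-0.67,0],[0.1,0,-0.83,0]]]}}

```text
time: 45.85
tcp_pos: [0.6278, -0.0379, 0.1708]
tcp_rot: [180.0, -0.0, 91.5]
contact_force: [-0.0, 0.2, -2.2]
gripper_width: 0.0416
grasp_force: 36.5
```

Run:
```python
from plan import *
meas()
plan([rk(.236,.017,.17)])
```

```text
[ 232  180   31   61 1420] rack x [  4. 169.] y [-32.  43.] z 0.054 [169, 78]
[212 226  10  15 101] rack x [ 7. 47.] y [ 83. 109.] z 0.052 [25, 40]
[0.6514879642100067, 0.18851932370314764, 0.17, 95.2]
  [0.754, 0.093, 0.016, -0.064]
  [0.751, 0.117, 0.016, -0.064]
```

Emit:
{"method": "step_arm", "body": {"commands": [[[0.15,0.02,0.01,-0.013],[0.3,0.04,0.01,-0.026],[0.45,0.06,0.01,-0.04],[0.6,0.08,0.01,-0.054],[0.755,0.095,0.01,-0.064]]]}}

```text
time: 46.52
tcp_pos: [0.6392, 0.0763, 0.1672]
tcp_rot: [-180.0, -0.0, 93.4]
contact_force: [-0.5, -0.1, -1.6]
gripper_width: 0.0414
grasp_force: 36.5
```

Emit:
{"method": "step_arm", "body": {"commands": [[[0.15,0.03,0.01,-0.013],[0.3,0.05,0.01,-0.026],[0.45,0.07,0.01,-0.04],[0.6,0.09,0.01,-0.054],[0.75,0.12,0.01,-0.064]]]}}

```text
time: 47.15
tcp_pos: [0.6508, 0.1892, 0.1661]
tcp_rot: [180.0, -0.0, 95.2]
contact_force: [0.3, -0.2, -1.6]
gripper_width: 0.0417
grasp_force: 36.5
```

Emit:
{"method": "step_arm", "body": {"commands": [[[0,0,0.2,0],[0,0,0.4,0],[0,0,0.6,0],[0,0,0.8,0],[0,0,0.8,0]]]}}

```text
time: 47.78
tcp_pos: [0.6481, 0.1879, 0.0426]
tcp_rot: [-179.6, 0.0, 95.2]
contact_force: [-0.0, 0.2, -2.4]
gripper_width: 0.0415
grasp_force: 36.4
```

Emit:
{"method": "step_arm", "body": {"commands": [[[0,0.01,0.05,0],[0,0.01,0.1,0],[0,0.01,0.14,0],[0,0.01,0.17,0],[0,0.01,0.18,0]]]}}

```text
time: 48.4
tcp_pos: [0.6519, 0.1878, 0.0187]
tcp_rot: [-180.0, 0.0, 95.2]
contact_force: [-0.5, -0.2, -2.3]
gripper_width: 0.0412
grasp_force: 36.4
```

Run:
```python
from plan import *
plan([rk(.236,.017,.019)])
```

```text
[0.6514879642100067, 0.18851932370314764, 0.019, 95.2]
  [0.005, -0.002, -0.002, -0.002]
```

Emit:
{"method": "step_arm", "body": {"commands": [[[0,0,0,0],[0,0,0,0],[0,0,0,0],[0,0,0,0],[0,0,0,0]]], "hand": 0}}

```text
time: 49.02
tcp_pos: [0.6522, 0.1879, 0.0191]
tcp_rot: [180.0, 0.0, 95.2]
contact_force: [-0.9, 0.6, -0.3]
gripper_width: 0.0851
grasp_force: 0.0
```

Emit:
{"method": "step_arm", "body": {"commands": [[[0,0,-0.15,0],[0,0,-0.4,0],[0,0.2,-0.6,0],[0,0.35,-0.6,0],[0,0.35,-0.6,0]]]}}

```text
time: 49.65
tcp_pos: [0.7062, 0.1926, 0.1115]
tcp_rot: [179.8, -0.0, 95.1]
contact_force: [-0.1, -1.9, -0.1]
gripper_width: 0.0855
grasp_force: 0.0
```

Emit:
{"method": "step_arm", "body": {"commands": [[[0,0,0,0],[0,0,0,0],[0,0,0,0],[0,0,0,0],[0,0,0,0]]], "hand": 255, "newtons": 30}}

```text
time: 50.28
tcp_pos: [0.7043, 0.1926, 0.1091]
tcp_rot: [-180.0, 0.0, 95.2]
contact_force: [0.7, 0.7, -0.6]
gripper_width: 0.0002
grasp_force: 0.0
```

Run:
```python
from plan import *
import cv2
p,W=meas(cam="wrist");cv2.imwrite("pics/w5.png",p[:,:,::-1])
plan([rk(.286,.014,.027),rk(.23,.014,.027)])
```

```text
[  0  87  19  21 317] rack x [129. 137.] y [86. 98.] z 0.047 [12, 9]
[ 141  167   72  103 6080] rack x [215. 257.] y [-28.  47.] z 0.054 [77, 44]
[   0  168   95  103 8535] rack x [106. 170.] y [-29.  46.] z 0.054 [77, 71]
[0.7015540818813986, 0.1900632995171887, 0.027, 95.2]
  [-0.015, -0.02, 0.547, -0.001]
[0.6457845555589042, 0.18498787502611302, 0.027, 95.2]
  [0.0, -0.373, -0.0, -0.0]
```

View pics/w5.png

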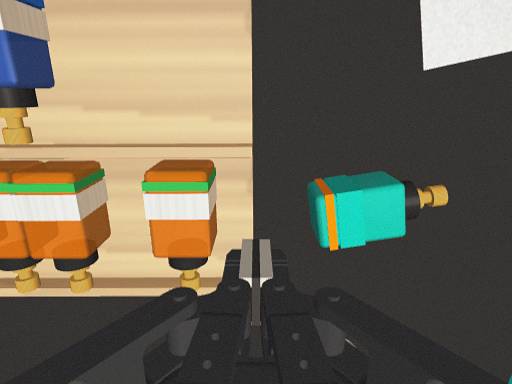

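The view shows the last cartridge at (180,210), lying straight behind the closed row, so I'll push it up to the row.

Emit:
{"method": "step_arm", "body": {"commands": [[[0,0,0.15,0],[0,0,0.35,0],[0,0,0.55,0],[0,0,0.55,0],[0,-0.05,0.55,0]]]}}

```text
time: 50.95
tcp_pos: [0.6973, 0.1918, 0.0267]
tcp_rot: [180.0, -0.0, 95.1]
contact_force: [1.2, 0.4, 0.8]
gripper_width: -0.0
grasp_force: 0.0
```

Emit:
{"method": "step_arm", "body": {"commands": [[[0,-0.08,0,0],[0,-0.16,0,0],[0,-0.24,0,0],[0,-0.3,0,0],[0,-0.35,0,0]]]}}

```text
time: 51.58
tcp_pos: [0.6445, 0.1872, 0.0271]
tcp_rot: [179.9, -0.0, 95.2]
contact_force: [1.4, 1.1, 1.8]
gripper_width: 0.0001
grasp_force: 0.9
```

Emit:
{"method": "step_arm", "body": {"commands": [[[0,-0.01,0,0],[0,-0.02,0,0],[0,-0.03,0,0],[0,-0.03,0,0],[0,-0.03,0,0]]]}}

```text
time: 52.2
tcp_pos: [0.6409, 0.1868, 0.0267]
tcp_rot: [179.9, -0.0, 95.2]
contact_force: [4.8, 1.3, -0.6]
gripper_width: 0.0001
grasp_force: 2.7
```

Run:
```python
from plan import *
o=r.get_obs();print(o["contact_force"]);print(((o["tcp_pos"][:2]-RO)@[np.cos(.0908),np.sin(.0908)])-.0145)
```

```text
[ 4.81862774  1.27782389 -0.57122886]
0.21077589816661607
```

Next I'll give it a final firm press, back off and lift clear, then check from above.

Emit:
{"method": "step_arm", "body": {"commands": [[[0,-0.01,0,0],[0,-0.02,0,0],[0,-0.02,0,0],[0,-0.02,0,0],[0,-0.02,0,0]]]}}

```text
time: 52.82
tcp_pos: [0.6409, 0.1867, 0.0281]
tcp_rot: [179.5, -0.0, 95.1]
contact_force: [12.1, 0.8, -2.4]
gripper_width: -0.0003
grasp_force: 6.3
```

Emit:
{"method": "step_arm", "body": {"commands": [[[0,0.12,-0.1,0],[0,0.12,-0.4,0],[0,0.12,-0.9,0],[0,0.12,-0.9,0],[0,0.12,-0.9,0]]]}}

```text
time: 53.45
tcp_pos: [0.6551, 0.1882, 0.1623]
tcp_rot: [180.0, -0.0, 95.2]
contact_force: [0.3, 0.4, -1.2]
gripper_width: 0.0
grasp_force: 0.0
```

Emit:
{"method": "step_arm", "body": {"commands": [[[-0.9,0,0,0],[-0.9,0,0,0],[-0.9,0,0,0],[-0.9,0,0,0],[-0.9,0,0,0]]]}}

```text
time: 54.08
tcp_pos: [0.6664, 0.0552, 0.1603]
tcp_rot: [-179.9, -0.1, 95.2]
contact_force: [-0.4, 0.2, 1.1]
gripper_width: -0.0001
grasp_force: 0.0
```

Emit:
{"method": "step_arm", "body": {"commands": [[[-0.5,0.4,-0.3,0],[-0.5,0.4,-0.3,0],[-0.5,0.4,-0.3,0],[-0.5,0.4,-0.3,0],[-0.5,0.4,-0.3,0]]]}}

```text
time: 54.7
tcp_pos: [0.7326, -0.0137, 0.2053]
tcp_rot: [-179.9, -0.0, 95.3]
contact_force: [0.6, 0.3, 0.9]
gripper_width: 0.0002
grasp_force: 0.0
```

Run:
```python
from plan import *
import cv2
p,W=meas();cv2.imwrite("pics/t6.png",cv2.resize(p[100:280,180:412,::-1],None,fx=3.4,fy=3.4,interpolation=cv2.INTER_CUBIC))
```

```text
[ 231  166   32   75 1773] rack x [  5. 211.] y [-32.  43.] z 0.054 [212, 81]
[212 226  10  15 102] rack x [ 7. 47.] y [ 84. 109.] z 0.052 [25, 40]
```

View pics/t6.png

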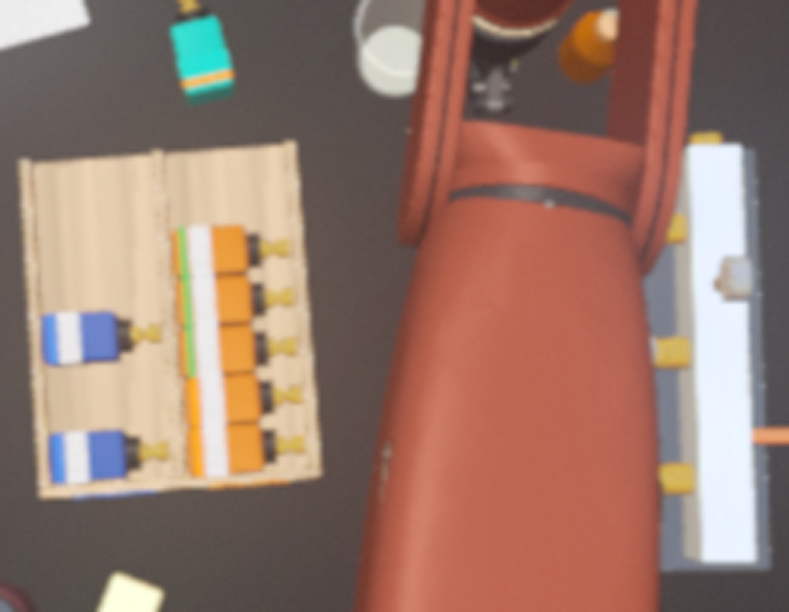

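The row is closed: two orange-band cartridges at the stop and three green-band ones behind, nipples to the dock. A last check of the sleeves from the side.

Run:
```python
from h import *
p,W,d=cloud("side");cv2.imwrite("pics/s7.png",cv2.resize(p[80:220,190:350,::-1],None,fx=4,fy=4,interpolation=cv2.INTER_CUBIC))
```

```text
(no output)
```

View pics/s7.png

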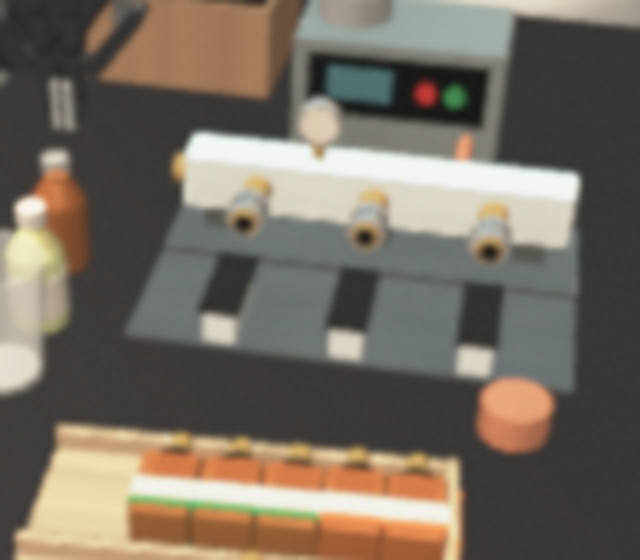

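The three couplings at (245,205), (368,220) and (490,235) look the same, with sleeves forward and mouths empty. The gripper is clear of everything, so I'm handing in.

```bash
python3 -c "
from rig import r
print(r.job_done())"
```

```text
the job is handed in; nothing more can be done
None
```

I handed the job in at about 55 s of the 210 s allowed: the old stock sits against the front stop, the three new cartridges are closed up behind it with nipples to the dock, and all three sleeves look forward; the hand-in returned no verdict.

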